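# Sort vials, jar, bottle and pen into their trays

### The arm

A 6-joint arm with a two-finger parallel gripper is mounted at the origin on a cart in front of the work surface, level with it; the furniture and walls round the work are solid. World frame = base frame: x ahead of the robot, y to its left, z up, the work surface at z = 0. Lengths are in mm, angles in rad, forces in N, time in s.
With the tool pointing down it reaches from about 400 to 825 mm from the base axis. Payload 7 kg.
Tool frame: the origin (TCP) lies at the very end of the fingers, on their centre line; the grasp point (between the pads) lies 19 mm behind it; z points along the fingers, y is the direction in which the jaws open and shut (so a half turn about z gives the same grasp; the last joint's range is limited). The gripper opens to 88 mm and grips with 3 to 60 N. Pads are 19 mm wide; open, the fingers measure 130 mm over their backs; the gripper's body (78 mm by 193 mm) begins 47 mm behind the grasp point.
Start: joints at [-0.964, 0.359, 0.012, 0, -1.224, -0.288], TCP at [211.536, -640.974, 226.561] pointing down, gripper open.
Joint ranges: [-3.07, 3.07], [-1.43, 2.12], [-1.02, 1.25], [-3.03, 1.67], [-3.05, -0], [-3.03, 3.03]. Speed limits (rad/s): [2.39, 2.39, 3.01, 3.14, 3.14, 3.14].

### API

Orientations are given as a unit quaternion [x, y, z, w].
In Python, from plant import bot gives the robot as it stands. Calls block until the motion is done:
- bot.move_ptp(position, orientation): joint-space move of the TCP to a pose.
- bot.line_to(position, velocity=150, ori=None): straight line of the TCP; ori=None keeps the orientation; velocity is the mean speed in mm/s.
- bot.move_joints(angles): joint-space move.
- bot.move_gripper(opening, force=None): finger opening in mm; force is the grip in N (None keeps the last); returns when the fingers have stopped.
- bot.pause(seconds).
- bot.solve_ik(position, orientation): joint angles nearest the present ones, or None.
- bot.read_state(): the state.
- bot.camera(name): name is "scene" or "top" or "wrist"; returns the picture (420x560x3 uint8, red, green, blue); there is no depth.
- bot.get_calibration(name): a dict with "fx", "fy", "cx", "cy" (pixels), "view" (4x4, takes a point from world to camera coordinates); the wrist camera has in their place "T_tool_cam" (4x4, takes a point from camera to tool coordinates, whose origin is the TCP and whose axes are the flange's). Camera axes: x right, y up, looking along -z (the intrinsics and any distortion apply to the point x, -y, -z); pixel columns grow to the right and rows downward; lengths in mm; the calibration is good to about 2 mm. A picture is of the moment at which its call begins: read the wrist's pose just before it. get_calibration takes no time and is no camera call.
A pose or a line that the arm cannot do raises bot.Unreachable and nothing moves.
- bot.close_job(): hands the job in, once; it reports no verdict.
The state is a dict: "t": time; "joint_pos": joint angles; "qvel": joint speeds; "tau": joint torques, N m; "tcp_pos": TCP position; "eef_rot": TCP orientation; "contact_force": force on the tool from outside, world axes, zero at the start; "moment": the same for the moment, N m; "width": finger opening in mm.
Only numpy, scipy, OpenCV 4.12 (cv2) and the standard library are available. Lean on these libraries where they do the work, as an engineer would, in place of code of your own. Each camera call takes 0.05 s, during which the arm holds its last target.

### The job

Sort the things lying along the front of the bench into the three light grey trays: stand the two small vials upright in the tray with two small square bays, one vial to a bay, and stand the amber jar and the white blue-capped bottle upright in the tray with two large square bays, one to a bay (either way round in both trays). Lay the marker pen flat on the floor of the long undivided tray, and leave the loose white screw lid lying where it is.

Things in the scene. Friction and masses are not known exactly. Their poses are not given: they have to be found in the camera images.
- vial_a: small clear-white sample vial with a white cap, standing upright, 25 mm across, 67 mm tall, about 30 g; identical to vial_b; origin at the centre of its underside, z up
- vial_b: the second such vial, 25 mm across, 67 mm tall, about 30 g, standing upright; origin at the centre of its underside, z up
- jar: amber-brown screw-cap jar, standing upright, 49 mm across, 76 mm tall (cap 47 mm across, from 58 mm up), about 0.11 kg; origin at the centre of its underside, z up
- bottle: white plastic bottle with a blue screw cap, standing upright, 54 mm across over its body up to about 70 mm, cap 48 mm across from 75 to 99 mm up, about 0.16 kg; origin at the centre of its underside, z up
- marker: white marker pen with a blue cap, lying flat, 131 mm long, 15 mm wide, 13 mm high, about 20 g; origin under its middle, on its underside; its y axis runs along its length, at the start within 0.4 rad of the world x axis
- lid: loose white screw lid lying open side up among the things, 70 mm across, 16 mm high: a bystander that stays where it is; origin at the centre of its underside
- vial_tray: light grey tray with two small square bays, fixed to the bench, outside 112 x 58 mm, 25 mm high, walls and divider 4 mm, floor 3 mm thick; two bays of 50 x 50 mm inside, centred at x = -27 mm and x = +27 mm of the tray; origin at the centre of its underside (on the worktop), x along its length, away from the robot within 0.1 rad
- jar_tray: light grey tray with two large square bays, fixed to the bench, outside 156 x 80 mm, 25 mm high, walls and divider 4 mm, floor 3 mm thick; two bays of 72 x 72 mm inside, centred at x = -38 mm and x = +38 mm of the tray; origin at the centre of its underside, x along its length, away from the robot within 0.1 rad
- pen_tray: long undivided light grey tray, fixed to the bench, outside 164 x 88 mm, 18 mm high, walls 4 mm, floor 3 mm thick, inside 156 x 80 mm; origin at the centre of its underside, x along its length, away from the robot within 0.1 rad
- disperser: fixed blue stirring stand right of the trays, an obstacle; origin on the worktop, axes as the world's. Left foot rail 46 mm high, x -0.22 to +0.22, y +0.17 to +0.25 m from the origin; on it, at x -0.09 to -0.03 m, a clamp with star knob up to 0.155 m high, reaching left to y +0.30 m. Carry things past the front of the clamp or high over it, clear of the motor head over the middle
Not all that is in view belongs to the job. Leave any red look-alike of the vial_b alone.

How it is judged (in metres and radians):
At the end, for the whole second after the job is handed in: Vials: one upright on the floor of each small bay; jar and bottle: one upright in each large bay (within 0.1 rad, 14 mm of the bay's centre each way); marker flat on the long tray's floor (middle within 22 mm along, 39 mm across); all at rest; lid within 30 mm of where it lay (((x of vial_a in the frame of vial_tray between -0.042 and -0.012 m and y of vial_a in the frame of vial_tray between -0.015 and 0.015 m and z of vial_a in the frame of vial_tray between -0.002 and 0.008 m and angle between each of vial_a, vial_b's own z axis and vertical below 0.1 rad and x of vial_b in the frame of vial_tray between 0.012 and 0.042 m and y of vial_b in the frame of vial_tray between -0.015 and 0.015 m and z of vial_b in the frame of vial_tray between -0.002 and 0.008 m) or (x of vial_a in the frame of vial_tray between 0.012 and 0.042 m and y of vial_a in the frame of vial_tray between -0.015 and 0.015 m and z of vial_a in the frame of vial_tray between -0.002 and 0.008 m and angle between each of vial_a, vial_b's own z axis and vertical below 0.1 rad and x of vial_b in the frame of vial_tray between -0.042 and -0.012 m and y of vial_b in the frame of vial_tray between -0.015 and 0.015 m and z of vial_b in the frame of vial_tray between -0.002 and 0.008 m)) and ((x of jar in the frame of jar_tray between -0.052 and -0.024 m and y of jar in the frame of jar_tray between -0.014 and 0.014 m and z of jar in the frame of jar_tray between -0.002 and 0.008 m and angle between each of jar, bottle's own z axis and vertical below 0.1 rad and x of bottle in the frame of jar_tray between 0.024 and 0.052 m and y of bottle in the frame of jar_tray between -0.014 and 0.014 m and z of bottle in the frame of jar_tray between -0.002 and 0.008 m) or (x of jar in the frame of jar_tray between 0.024 and 0.052 m and y of jar in the frame of jar_tray between -0.014 and 0.014 m and z of jar in the frame of jar_tray between -0.002 and 0.008 m and angle between each of jar, bottle's own z axis and vertical below 0.1 rad and x of bottle in the frame of jar_tray between -0.052 and -0.024 m and y of bottle in the frame of jar_tray between -0.014 and 0.014 m and z of bottle in the frame of jar_tray between -0.002 and 0.008 m)) and x of marker in the frame of pen_tray between -0.022 and 0.022 m and y of marker in the frame of pen_tray between -0.039 and 0.039 m and z of marker in the frame of pen_tray below 0.0175 m and angle between marker's own y axis and vertical between 1.51 and 1.63 rad and linear speed of each of vial_a, vial_b, jar, bottle, marker below 0.02 m/s and distance of lid from where it was at the start of the episode below 0.03 m); the robot touches nothing.
It fails at once if the loose lid is shifted by more than 30 mm (distance of lid from where it was at the start of the episode above 0.03 m).
It also fails if it takes over 131 s, if anything falls off the work surface, if the arm or the gripper's body presses on something with over 40 N, if the wrist force passes 120 N, or if a joint passes its speed limit or range.

## Working session

There is one attempt and no reset: what is moved stays moved. The work goes in short steps, each a Python script; the robot and the scene stay as the last script left them, time stands still between calls to the robot, and variables do not carry over. Pictures are saved under pics/ and viewed, and the job is handed in when it is done.

```bash
ls; mkdir -p pics; python3 - <<'E'
from plant import bot
import cv2,numpy as np
np.set_printoptions(precision=4,suppress=True)
for n in("scene","top","wrist"):
    im=bot.camera(n); cv2.imwrite(f"pics/{n}0.png",im[:,:,::-1]); print(n,bot.get_calibration(n))
print(bot.read_state())
E
```

```text
pics
scene {'fx': 412.7017688097747, 'fy': 412.7017688097747, 'cx': 286.9166006205919, 'cy': 211.20993131068434, 'view': array([[   0.5279,   -0.849 ,    0.023 , -346.2916],
       [   0.5514,    0.3631,    0.7511, -308.326 ],
       [  -0.646 ,   -0.3838,    0.6598, -738.8439],
       [   0.    ,    0.    ,    0.    ,    1.    ]])}
top {'fx': 424.83930233230194, 'fy': 424.83930233230194, 'cx': 282.04118070291327, 'cy': 203.78788535839985, 'view': array([[   0.0693,   -0.9976,   -0.0046, -100.312 ],
       [   0.9771,    0.067 ,    0.2019, -571.3196],
       [  -0.2011,   -0.0185,    0.9794, -973.5962],
       [   0.    ,    0.    ,    0.    ,    1.    ]])}
wrist {'fx': 308.2818667198745, 'fy': 308.2818667198745, 'cx': 280.1027580861351, 'cy': 211.30712035817814, 'T_tool_cam': array([[  -0.    ,    0.9635,    0.2677,   71.8339],
       [   1.    ,    0.0002,   -0.0007,   -0.3535],
       [  -0.0007,    0.2677,   -0.9635, -157.7326],
       [   0.    ,    0.    ,    0.    ,    1.    ]])}
{'t': 0.15, 'joint_pos': array([-0.9639,  0.3592,  0.0112, -0.0002, -1.2241, -0.2881]), 'qvel': array([-0.0008, -0.0026,  0.0015,  0.0024,  0.0012, -0.0001]), 'tau': array([ -0.0021, -58.3273,  29.3288,   7.0011,   0.0088,  -0.0001]), 'tcp_pos': array([ 211.4008, -640.6462,  225.8419]), 'eef_rot': array([-0.1587,  0.9873,  0.0006, -0.0002]), 'contact_force': array([-0.3713, -0.5666,  0.1601]), 'moment': array([ 0.0058, -0.0335, -0.0613]), 'width': 87.53344808771175}
```

View pics/scene0.png

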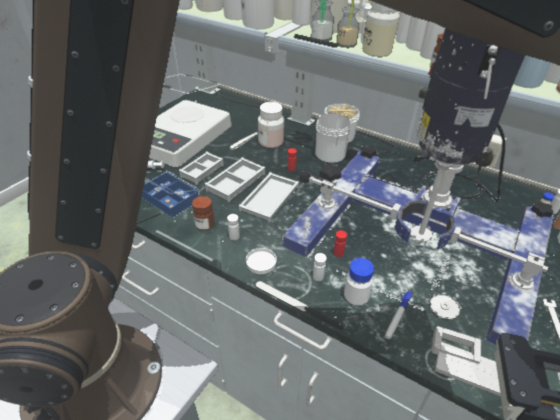

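View pics/top0.png

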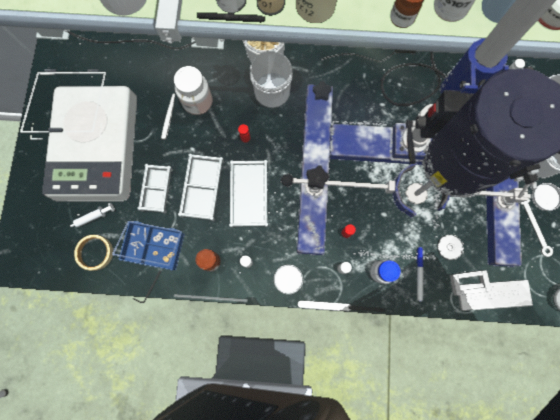

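View pics/wrist0.png

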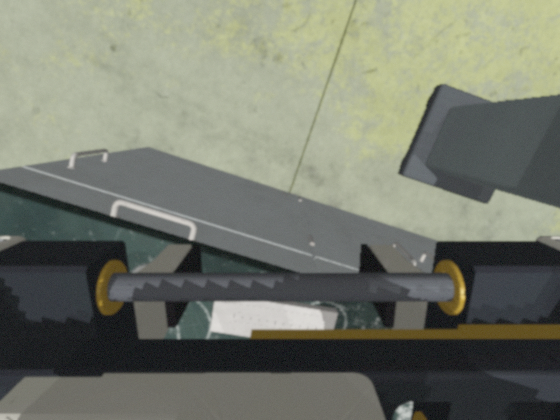

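The top view shows these candidates:
- **Vials:** white-capped at (246,261) and (346,267). The red look-alikes are at (244,131) and (350,230).
- **Jar:** amber, at (206,259). Brown bottles also stand on the back shelf at (407,10).
- **Bottle:** blue-capped, at (387,271). There is a white jar at (193,90).
- **Marker:** (420,272), blue cap up, along x. The other white sticks are at (323,305) and (168,115).
- **Lid:** (288,279). There is a white star/lid at (450,246).

Next I'll check these in close crops.

```bash
python3 - <<'E'
import cv2
a=cv2.imread('pics/top0.png')
cv2.imwrite('pics/c1.png',cv2.resize(a[220:320,190:450],None,fx=3,fy=3,interpolation=cv2.INTER_CUBIC))
cv2.imwrite('pics/c2.png',cv2.resize(a[145:240,130:280],None,fx=5,fy=5,interpolation=cv2.INTER_CUBIC))
a=cv2.imread('pics/scene0.png')
cv2.imwrite('pics/c3.png',cv2.resize(a[140:345,170:430],None,fx=2.9,fy=2.9,interpolation=cv2.INTER_CUBIC))
E
cat > h.py <<'E'
from plant import bot
import numpy as np, cv2
np.set_printoptions(precision=3,suppress=True)
def px2w(cam,uv,z):
    c=bot.get_calibration(cam); V=c['view']; R=V[:3,:3]; C=-R.T@V[:3,3]
    d=R.T@np.array([(uv[0]-c['cx'])/c['fx'],-(uv[1]-c['cy'])/c['fy'],-1])
    return C+d*(z-C[2])/d[2]
def w2px(cam,p):
    c=bot.get_calibration(cam); q=c['view'][:3,:3]@np.array(p,float)+c['view'][:3,3]
    return np.array([c['cx']-c['fx']*q[0]/q[2],c['cy']+c['fy']*q[1]/q[2]])
E
```

```text
(no output)
```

View pics/c1.png

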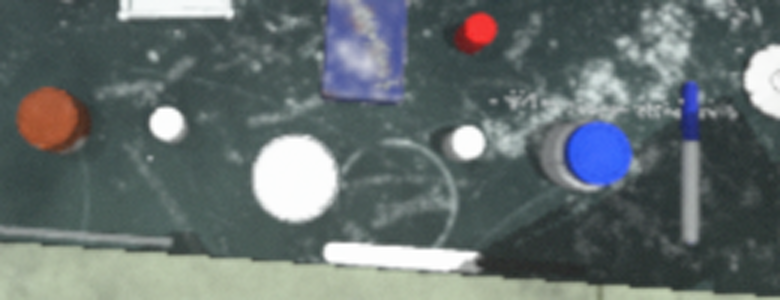

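View pics/c2.png

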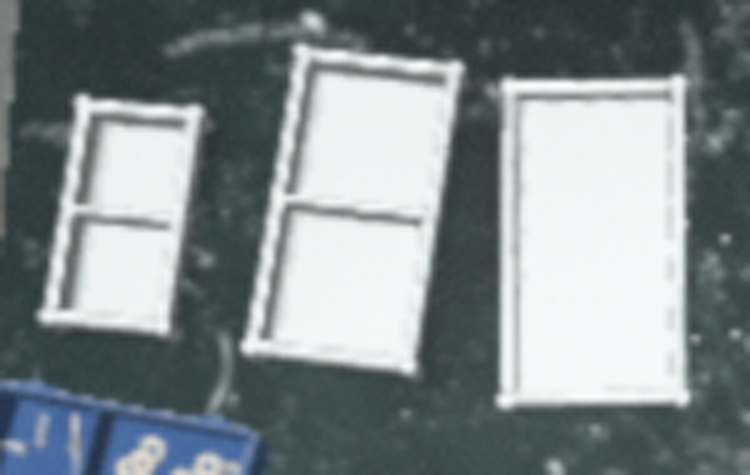

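View pics/c3.png

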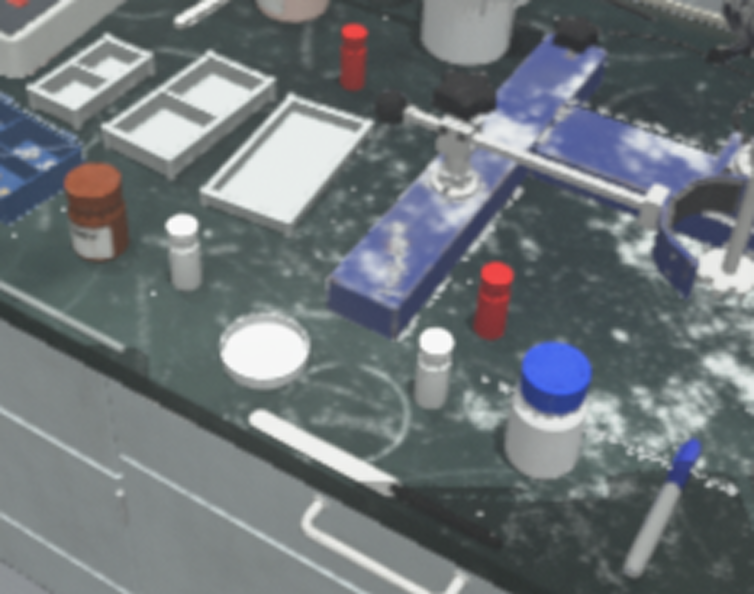

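The crops show two white-capped vials at c1 (167,124) and (466,142), the amber jar at (50,118), and the bottle's blue cap at (598,153). The blue-capped marker runs along x at (691,85–242), and the lid is at (295,178). The red look-alike at (478,32) stays where it is. All three trays are clear of other things.

```bash
python3 - <<'E'
from h import *
a=cv2.imread('pics/top0.png'); hsv=cv2.cvtColor(a,cv2.COLOR_BGR2HSV)
def blob(mask,seed):
    n,l,s,c=cv2.connectedComponentsWithStats(mask.astype(np.uint8)); i=l[seed[1],seed[0]]
    return c[i],s[i]
H,S,Vv=hsv[...,0],hsv[...,1],hsv[...,2]
import itertools
W=(Vv>225)&(S<40)
res={}
for n,m,sd,z in(("vialL",W,(246,261),67),("vialR",W,(346,267),67),("lid",W,(288,279),16),("bottle",(H>110)&(H<130)&(S>190)&(Vv>180),(389,271),99),("jar",(H<14)&(S>150)&(Vv>130),(206,259),76)):
    c,s=blob(m,sd); p=px2w("top",c,z); res[n]=p; print(n,c,s,p,"scene top px",w2px("scene",p),"base",w2px("scene",[p[0],p[1],0]))
f=lambda x,y,o,k:((x+.5)/k-.5+o[0],(y+.5)/k-.5+o[1])
e=[px2w("top",f(691,y,(190,220),3),10) for y in(83,243)]; print("marker",e,(e[0]+e[1])/2,np.linalg.norm(e[0]-e[1]))
for p in e+[(e[0]+e[1])/2]: print(w2px("scene",p))
T={"vt":([(82,98),(200,110),(170,330),(45,318)],25),"jt":([(300,48),(460,65),(415,370),(250,350)],25),"pt":([(505,80),(683,80),(686,402),(503,402)],18)}
for k,(q,z) in T.items():
    P=np.array([px2w("top",f(*c,(130,145),5),z) for c in q]); c=P.mean(0); d=P[0]+P[1]-P[2]-P[3]; d2=P[0]+P[3]-P[1]-P[2]
    print(k,c,"L",np.linalg.norm(d)/2,np.linalg.norm(d2)/2,"ang",np.arctan2(d[1],d[0]),np.arctan2(-d2[0],d2[1]))
    print(' scene',[w2px("scene",p) for p in P])
E
```

```text
vialL [245.125 260.5  ] [241 256  10  10  80] [433.758  15.987  67.   ] scene top px [232.498 216.694] base [234.226 236.715]
vialR [345.55  266.913] [341 262  10  11  80] [ 435.118 -219.196   67.   ] scene top px [319.799 256.429] base [317.567 276.486]
lid [287.8  278.96] [275 266  27  27 575] [399.624 -86.947  16.   ] scene top px [260.437 257.778] base [260.57  262.414]
bottle [279.363 209.423] [     0      0    560    420 234906] [554.697 -56.233  99.   ] scene top px [285.503 190.19 ] base [284.717 219.997]
jar [205.518 258.839] [197 250  19  19 274] [430.647 107.363  76.   ] scene top px [201.615 200.897] base [204.977 223.647]
marker [array([ 499.869, -409.851,   10.   ]), array([ 370.225, -410.37 ,   10.   ])] [ 435.047 -410.111   10.   ] 129.64504244624916
[409.082 291.206]
[387.204 335.799]
[398.68  312.409]
vt [604.445 265.068  25.   ] L 115.07541924399206 62.292258807541266 ang -0.01785904050799239 -0.03235044649174629
 scene [array([206.645, 151.432]), array([221.933, 158.04 ]), array([196.056, 176.977]), array([179.679, 169.391])]
jt [616.004 148.08   25.   ] L 159.2708002945165 83.29266195311887 ang -0.04368871206878002 -0.047647930760816255
 scene [array([241.925, 157.302]), array([264.078, 166.728]), array([228.522, 194.503]), array([205.633, 183.22 ])]
pt [608.99   27.206  18.   ] L 167.91482951843946 91.69625695404811 ang 0.08685695651857347 0.06828736837750243
 scene [array([269.738, 171.923]), array([297.841, 181.388]), array([269.352, 216.184]), array([239.23 , 204.793])]
```

```bash
python3 - <<'E'
from h import *
c=((598+.5)/3-.5+190,(153+.5)/3-.5+220); p=px2w("top",c,99); print("bottle",p,w2px("scene",p),"(seen crop 556,362 ->",170+556/2.9,140+362/2.9)
print("rail front corners",px2w("top",(299,252),46),px2w("top",(325,252),46),px2w("top",(303,86),46))
print("knob left",px2w("top",(282,180),110),"star",px2w("top",(316,178),150), "star front",px2w("top",(316,190),150))
print("scale right edge top",px2w("top",(135,192),70),px2w("top",(136,100),70),px2w("top",(133,199),10))
print("bluebox",px2w("top",(181,255),20),px2w("top",(180,233),20))
print("red",px2w("top",(350,229),67),px2w("top",(244,130),67))
print("bench edge",px2w("top",(400,314),0))
for y in(0,): 
  from scipy.spatial.transform import Rotation as R
  for q in (R.from_euler('xyz',[np.pi,0,0]).as_quat(),R.from_euler('xyz',[np.pi,0,np.pi]).as_quat()):
    for pos in([435,-410,100],[600,27,100],[435,16,150],[630,265,150]): print(q,pos,bot.solve_ik(pos,q))
a=cv2.imread('pics/scene0.png'); cv2.imwrite('pics/c4.png',cv2.resize(a[90:220,130:330],None,fx=3.9,fy=3.9,interpolation=cv2.INTER_CUBIC))
E
```

```text
bottle [ 431.397 -312.709   99.   ] [360.91  265.597] (seen crop 556,362 -> 361.7241379310345 264.82758620689657
rail front corners [ 464.237 -109.32    46.   ] [ 468.536 -171.559   46.   ] [895.673 -93.272  46.   ]
knob left [622.657 -57.703 110.   ] star [ 621.866 -134.102  150.   ] star front [ 594.341 -135.568  150.   ]
scale right edge top [579.137 295.67   70.   ] [816.721 326.416  70.   ] [573.165 320.787  10.   ]
bluebox [439.288 179.174  20.   ] [493.32  188.052  20.   ]
red [ 525.055 -226.235   67.   ] [756.221  46.909  67.   ]
bench edge [ 335.137 -365.121    0.   ]
[1. 0. 0. 0.] [435, -410, 100] [-0.429  0.343 -0.325  0.    -0.902  2.   ]
[1. 0. 0. 0.] [600, 27, 100] [ 0.37   0.347 -0.319  0.    -0.905  1.201]
[1. 0. 0. 0.] [435, 16, 150] [ 0.493  0.026 -0.602  0.    -0.943  1.078]
[1. 0. 0. 0.] [630, 265, 150] [ 0.683  0.424 -0.068  0.    -1.079  0.888]
[0. 1. 0. 0.] [435, -410, 100] [-0.429  0.343 -0.325  0.    -0.902 -1.142]
[0. 1. 0. 0.] [600, 27, 100] [ 0.37   0.347 -0.319 -0.    -0.905 -1.941]
[0. 1. 0. 0.] [435, 16, 150] [ 0.493  0.026 -0.602 -0.    -0.943 -2.064]
[0. 1. 0. 0.] [630, 265, 150] [ 0.683  0.424 -0.068 -0.    -1.079 -2.253]
```

View pics/c4.png

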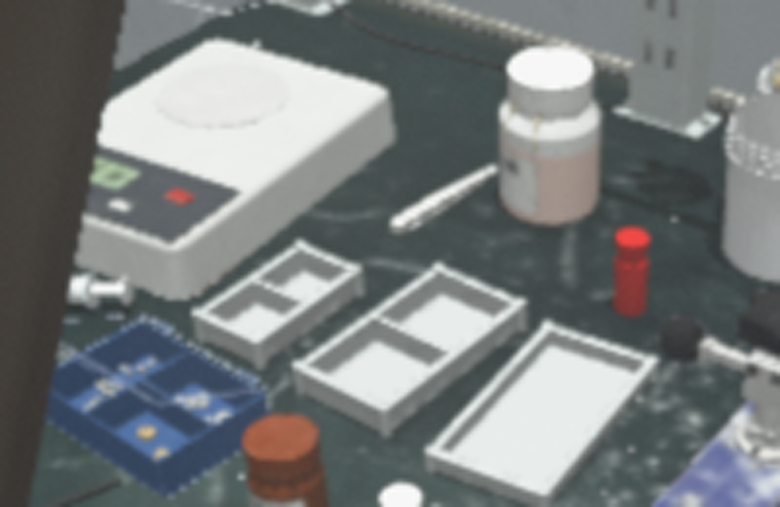

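Planned order, chosen so the gripper body always has clearance:
1. Left vial to the far small bay
2. Bottle to the far large bay
3. Right vial to the near small bay
4. Marker, gripped towards its near end so the gripper body stays clear of the clamp knob
5. Jar to the near large bay

The jaws stay along y for every grasp.

```bash
cat >> h.py <<'E'
Q=[0.,1.,0.,0.]
def tray(c,ang,lx,ly=0):
    return np.array([c[0]+lx*np.cos(ang)-ly*np.sin(ang),c[1]+lx*np.sin(ang)+ly*np.cos(ang)])
VT=((604.4,265.1),-0.025); JT=((616.0,148.1),-0.046); PT=((609.0,27.2),0.078)
def go(x,y,z,v=300): bot.line_to([x,y,z],velocity=v,ori=Q)
def st(m=''):
    s=bot.read_state(); print(m,"t%.1f"%s['t'],s['tcp_pos'],"w%.1f"%s['width'],s['contact_force'])
def pick(x,y,z,wopen,force,zup):
    bot.move_gripper(wopen); go(x,y,z+45); go(x,y,z,120); st('down')
    bot.move_gripper(0,force); st('grip'); go(x,y,zup,200); st('up')
def save(n,cam):
    im=bot.camera(cam)[:,:,::-1]; cv2.imwrite(f'pics/{n}.png',im); return im
E
python3 - <<'E'
from h import *
bot.move_ptp([433.8,16,150],Q); st('above'); save('w1','wrist')
bot.move_gripper(60); st('g')
E
```

```text
above t2.6 [434.013  15.682 150.062] w87.5 [ 0.079 -0.429 -0.693]
g t3.4 [433.802  16.02  150.016] w60.1 [ 0.067  0.353 -0.488]
```

View pics/w1.png

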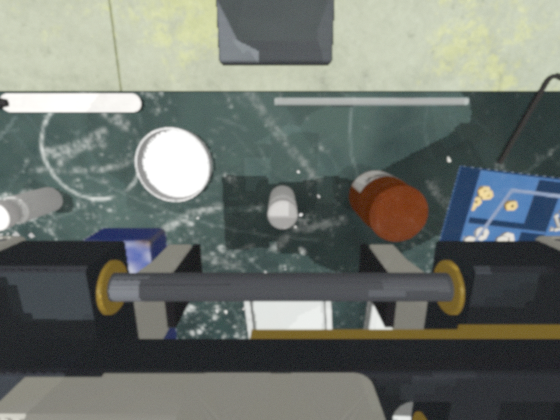

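The wrist view shows the vial centred under the gripper, with its cap near (284,215). The jar is at (392,210) and the lid at (173,163). I'll compare this with the predicted projection.

```bash
python3 - <<'E'
from h import *
from scipy.spatial.transform import Rotation as R
c=bot.get_calibration('wrist'); T=c['T_tool_cam']
Rt=R.from_quat(Q).as_matrix(); p0=np.array([434.0,15.7,150.06])
for n,p in(("vial top",[433.8,16,67]),("vial bot",[433.8,16,0]),("jar top",[430.6,107.4,76]),("lid",[399.6,-86.9,16])):
    q=T[:3,:3].T@(Rt.T@(np.array(p)-p0)-T[:3,3]); print(n,c['cx']-c['fx']*q[0]/q[2],c['cy']+c['fy']*q[1]/q[2])
a=cv2.imread('pics/w1.png'); cv2.imwrite('pics/w1c.png',cv2.resize(a[140:260,220:440],None,fx=3.5,fy=3.5))
E
```

```text
vial top 280.62036515214965 216.86671689341307
vial bot 280.4563754120817 198.23505359108975
jar top 397.2292624435213 216.1883705259696
lid 171.51145088821204 166.78561838856788
```

View pics/w1c.png

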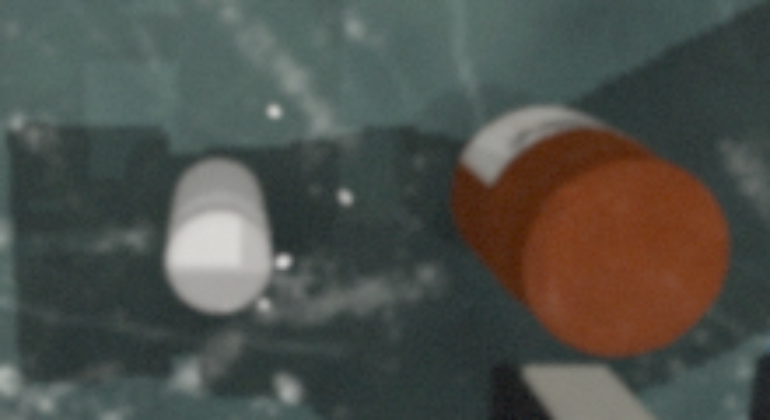

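The predictions match to within about 2–3 px (1–2 mm), so I'll pick the first vial.

```bash
python3 - <<'E'
from h import *
pick(433,16,28,60,15,130)
x,y=tray(*VT,28); print(x,y)
go(x,y,130,300); go(x,y,60,200); go(x,y,32,60); st('placed')
save('w2','wrist')
E
```

```text
down t4.5 [434.01   16.424  29.227] w59.8 [0.786 0.372 0.099]
grip t5.2 [433.13   16.052  28.13 ] w24.4 [-0.262  0.785  2.453]
up t5.8 [432.567  15.949 129.68 ] w24.4 [ 0.216 -0.339 -0.581]
632.3912504557196 264.4000729143881
placed t8.2 [632.197 264.306  31.484] w24.4 [-0.601  0.005 -0.139]
```

View pics/w2.png

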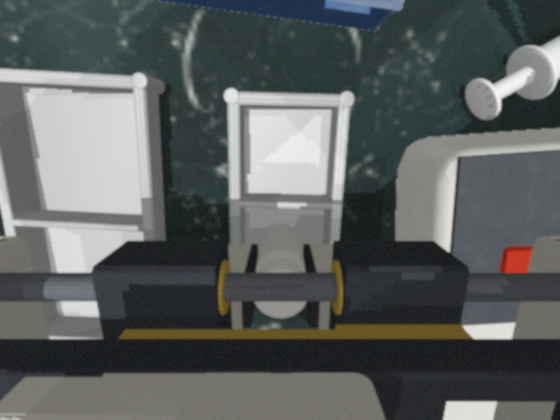

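```bash
cat >> h.py <<'E'
from scipy.spatial.transform import Rotation as R
def wr2w(uv,z,p0):
    c=bot.get_calibration('wrist'); T=c['T_tool_cam']; Rt=R.from_quat(Q).as_matrix()
    d=np.array([(uv[0]-c['cx'])/c['fx'],-(uv[1]-c['cy'])/c['fy'],-1]); d=Rt@T[:3,:3]@d; C=Rt@T[:3,3]+p0
    return C+d*(z-C[2])/d[2]
E
python3 - <<'E'
from h import *
p0=np.array([632.2,264.3,31.5])
for uv,z in(((232,96),25),((347,98),25),((249,194),3),((327,194),3),((140,78),25)): print(uv,wr2w(uv,z,p0))
for lx,ly in((-56,29),(-56,-29)): print(tray(*VT,lx,ly))
for lx,ly in((-78,40),): print(tray(*JT,lx,ly))
E
```

```text
(232, 96) [546.117 240.024  25.   ]
(347, 98) [547.058 297.682  25.   ]
(249, 194) [601.066 244.933   3.   ]
(327, 194) [601.078 293.085   3.   ]
(140, 78) [537.767 194.981  25.   ]
[549.142 295.491]
[547.693 237.509]
[539.922 191.644]
```

The wrist view shows the vial held upright inside the far bay. It puts the tray only about 2.5 mm from my estimate in y, so I'll release it and go for the bottle.

```bash
sed -i 's/^VT=.*/VT=((603.2,266.8),-0.022); JT=((615.0,149.8),-0.046); PT=((608.2,28.5),0.078)/' h.py; python3 - <<'E'
from h import *
bot.move_gripper(45); st('rel'); x,y=632.4,264.4
go(x,y,130,200); go(480,60,140,350)
bot.move_ptp([430.5,-312,170],Q); st()
pick(430.5,-312,38,80,30,150)
go(435,-130,150,350); go(445,60,150,350)
x,y=tray(*JT,40); print(x,y); go(x,y,150,300); st('over'); save('w3','wrist')
E
```

```text
rel t8.8 [632.394 264.387  32.027] w44.8 [-0.154 -0.098 -0.2  ]
 t11.8 [ 431.023 -311.307  169.717] w44.9 [-0.354  0.326 -0.055]
down t13.5 [ 431.483 -312.426   39.358] w80.0 [-0.52  -0.093  0.221]
grip t14.1 [ 430.798 -312.193   38.372] w52.2 [ 0.018 -0.716  4.445]
up t14.8 [ 429.662 -311.494  148.81 ] w51.8 [-0.224  0.194 -2.413]
654.9576874619004 147.9606488380158
over t17.1 [654.477 146.398 149.125] w52.1 [-0.788  1.091 -1.485]
```

View pics/w3.png

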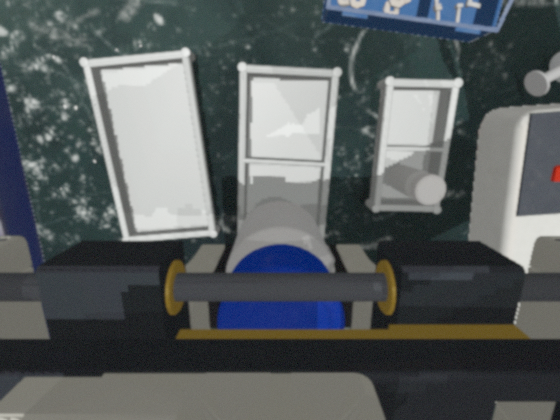

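The bottle is held upright over the far large bay, and the first vial stands in the far small bay at about (415,180). I'll refine the tray poses from this view.

```bash
python3 - <<'E'
from h import *
p0=np.array([654.5,146.6,149.2])
for n,q,z in(('pt',[(84,64),(187,53),(215,234),(126,239)],18),('jt near',[(241,68),(336,71)],25),('vt',[(389,82),(459,83),(438,210),(375,209)],25)):
    P=np.array([wr2w(u,z,p0) for u in q]); print(n,P[:,:2].tolist(),P.mean(0))
for lx,ly in((-78,-40),(-78,40)): print(tray(*JT,lx,ly))
E
```

```text
pt [[531.6940324892875, -21.794515894961677], [523.1050985779834, 67.28494281963849], [686.3203287980915, 81.89016362505545], [691.5697659395435, -7.128064904384843]] [608.172  30.063  18.   ]
jt near [[535.997232379377, 113.65231586199914], [538.3128666326855, 193.6296742197701]] [537.155 153.641  25.   ]
vt [[546.9274898694931, 239.12423798799466], [547.7145309739299, 298.80238825391234], [659.773542851363, 296.26856843172334], [658.77446724323, 236.42015435132708]] [603.298 267.654  25.   ]
[535.243 113.429]
[538.922 193.344]
```

Tray poses agree to about 1 mm. I'll lower the bottle, then fetch the right vial.

```bash
python3 - <<'E'
from h import *
x,y=tray(*JT,40); go(x,y,80,200); go(x,y,41.5,60); st('placed')
bot.move_gripper(68); st('rel'); go(x,y,160,200)
go(470,60,160,350)
bot.move_ptp([434.5,-218.5,150],Q)
pick(434.5,-218.5,28,60,15,130)
go(440,0,130,350)
x,y=tray(*VT,-27); go(460,150,130,350); go(x,y,130,300); go(x,y,60,200); go(x,y,32,60); st('placed'); save('w4','wrist')
E
```

```text
placed t18.4 [654.677 147.533  41.307] w52.0 [-1.058 -2.114  2.368]
rel t19.0 [654.99  148.006  41.436] w68.1 [-0.238 -0.03   0.504]
down t22.9 [ 435.505 -218.679   29.246] w60.0 [ 0.415 -0.101  1.081]
grip t23.6 [ 434.57  -218.517   28.096] w24.4 [-0.191  0.706  1.535]
up t24.2 [ 434.114 -218.367  129.762] w24.8 [-0.559 -0.695 -1.452]
placed t27.4 [576.058 267.279  31.497] w24.6 [-0.205 -0.128  0.119]
```

View pics/w4.png

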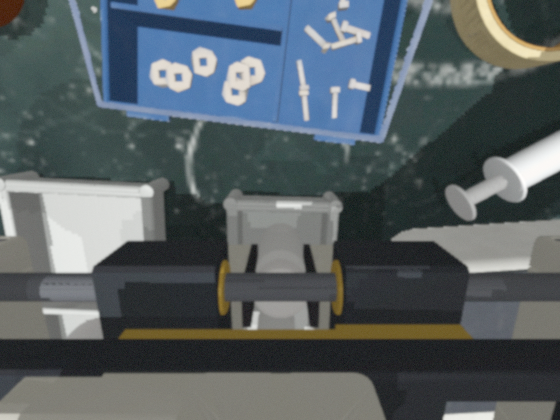

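The second vial sits in the near bay, centred between the walls at about (280,270). I'll release it, then look at the marker from above.

```bash
python3 - <<'E'
from h import *
bot.move_gripper(45); x,y=tray(*VT,-27); go(x,y,140,200); go(470,100,150,350)
bot.move_gripper(50)
bot.move_ptp([391,-410,180],Q); bot.pause(.2); st(); save('w5','wrist'); save('t5','top')
E
```

```text
t31.9 [ 391.561 -409.394  180.051] w50.1 [ 0.58  -0.032 -0.812]
```

View pics/w5.png

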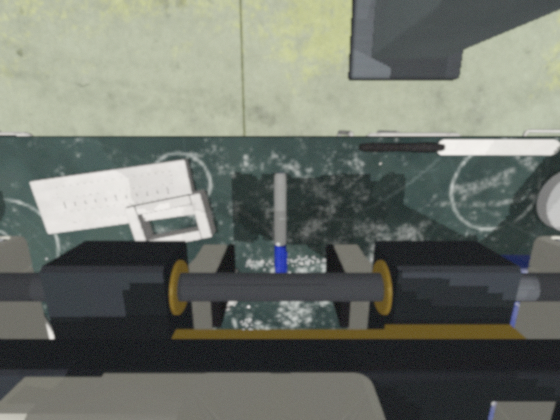

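View pics/t5.png

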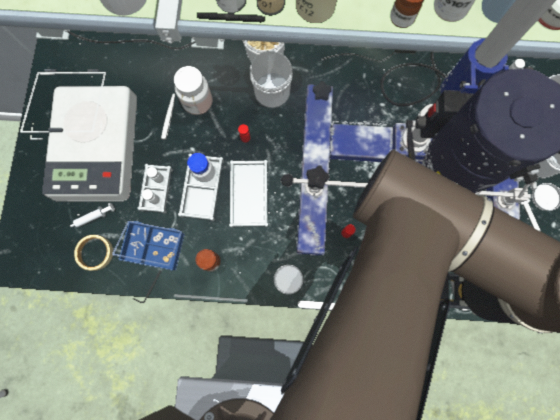

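The marker lies straight under the gripper at wrist px (280,175–270), with the grip spot towards its near end. The vials and bottle stand in their bays at top px (152,173), (149,196) and (199,162). A white device at wrist px (125,200) lies close by, so I'll check how far away and how tall it is before descending.

```bash
python3 - <<'E'
from h import *
p0=np.array([391.4,-409.6,180])
for z in(5,45): print(z,wr2w((190,160),z,p0),wr2w((213,238),z,p0),wr2w((40,233),z,p0))
print("marker",wr2w((280,174),8,p0),wr2w((280,268),8,p0))
a=cv2.imread('pics/scene0.png'); cv2.imwrite('pics/c6.png',cv2.resize(a[250:420,370:560],None,fx=3.5,fy=3.5,interpolation=cv2.INTER_CUBIC))
E
```

```text
5 [ 354.993 -506.083    5.   ] [ 443.778 -486.639    5.   ] [ 437.635 -683.738    5.   ]
45 [ 350.747 -494.524   45.   ] [ 428.859 -477.418   45.   ] [ 423.454 -650.822   45.   ]
marker [ 369.602 -409.752    8.   ] [ 480.001 -409.767    8.   ]
```

View pics/c6.png

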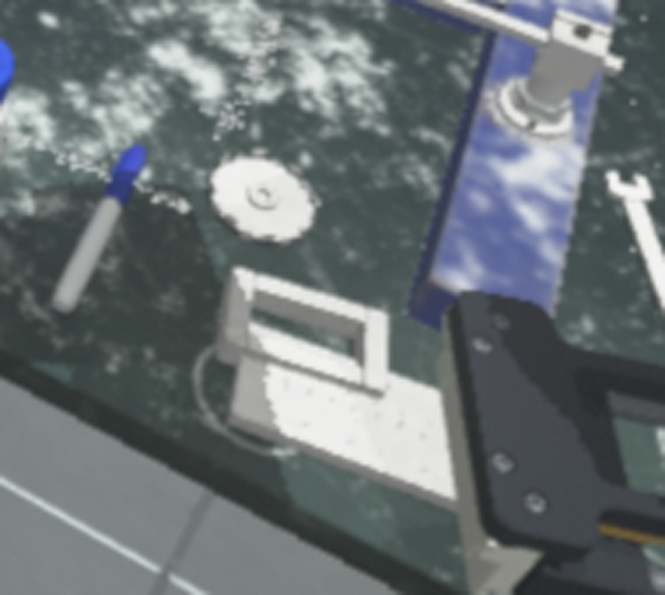

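```bash
python3 - <<'E'
from h import *
a=cv2.imread('pics/top0.png'); cv2.imwrite('pics/c7.png',cv2.resize(a[255:320,430:540],None,fx=7,fy=7,interpolation=cv2.INTER_CUBIC))
for z in range(10,101,15): print(z,px2w("scene",(370+237/3.5,250+268/3.5),z)[:2],px2w("scene",(370+385/3.5,250+312/3.5),z)[:2])
E
```

```text
10 [ 445.528 -488.851] [ 462.581 -568.031]
25 [ 433.603 -488.365] [ 450.3   -565.889]
40 [ 421.678 -487.879] [ 438.019 -563.746]
55 [ 409.754 -487.393] [ 425.737 -561.604]
70 [ 397.829 -486.907] [ 413.456 -559.462]
85 [ 385.905 -486.421] [ 401.175 -557.319]
100 [ 373.98  -485.935] [ 388.893 -555.177]
```

View pics/c7.png

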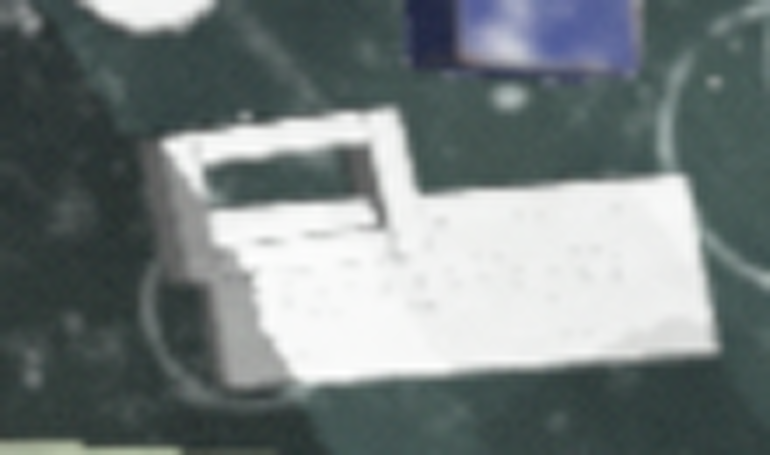

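```bash
python3 - <<'E'
from h import *
for z in range(10,101,15): print(z,px2w("top",(453.6,275),z)[:2],px2w("top",(486.7,270.4),z)[:2])
E
```

```text
10 [ 437.502 -492.268] [ 454.317 -573.438]
25 [ 436.537 -486.423] [ 453.114 -566.443]
40 [ 435.572 -480.578] [ 451.91  -559.448]
55 [ 434.607 -474.734] [ 450.707 -552.453]
70 [ 433.642 -468.889] [ 449.504 -545.458]
85 [ 432.677 -463.044] [ 448.301 -538.463]
100 [ 431.712 -457.199] [ 447.097 -531.468]
```

By triangulation the white device is only about 24 mm tall, well under the gripper body at about 69 mm. I'll pick the marker.

```bash
python3 - <<'E'
from h import *
pick(391,-410,3.5,40,15,130); save('w8','wrist')
go(420,-130,130,350); go(440,40,130,350); 
mc=tray(*PT,-14,0); x,y=mc[0]-44,mc[1]; print(x,y)
go(x,y,130,300); go(x,y,60,200); bot.pause(.2); st('pre'); save('w9','wrist'); save('t9','top')
E
```

```text
down t33.6 [ 391.795 -410.509    4.737] w40.0 [ 0.207 -0.208  0.075]
grip t34.1 [ 391.213 -410.105    3.887] w13.2 [-0.808 -0.646  4.312]
up t34.9 [ 390.315 -409.421  128.839] w13.0 [-0.302  0.79  -1.137]
550.2425664122625 27.40910695121178
pre t37.8 [551.137  27.731  61.619] w13.0 [-0.052 -1.022  0.407]
```

View pics/w9.png

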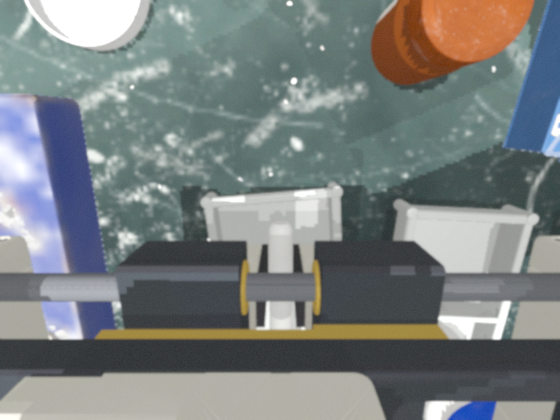

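View pics/t9.png

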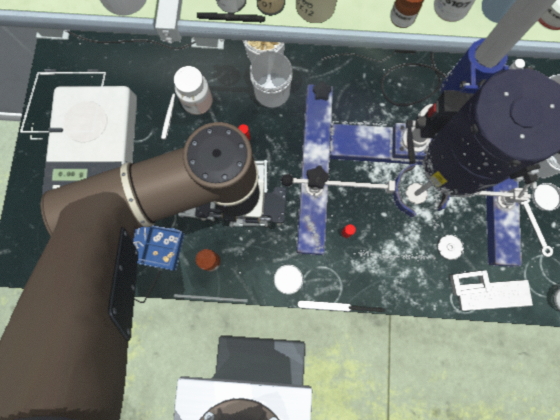

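The marker is held level along x over the pen tray, with its tail at (280,225) inside the near wall at (208–336,195). The knob is clear to the right. I'll lower slowly.

```bash
python3 - <<'E'
from h import *
mc=tray(*PT,-14,0); x,y=mc[0]-44,mc[1]
go(x,y,25,100); st(); go(x,y,7.5,40); st('low')
bot.move_gripper(23); st('rel'); go(x,y,130,150); go(480,60,150,350); bot.move_gripper(72)
bot.move_ptp([430,107,150],Q); bot.pause(.2); st('jar'); save('w10','wrist')
E
```

```text
t38.4 [550.303  27.388  25.024] w12.9 [-0.29   0.637 -0.01 ]
low t39.0 [552.253  28.128   7.966] w13.0 [ 5.622  0.484 -2.199]
rel t39.4 [549.875  27.272   7.38 ] w23.0 [ 0.95  -0.624  0.325]
jar t42.3 [430.49  106.766 150.016] w72.0 [ 0.447 -0.751 -0.241]
```

View pics/w10.png

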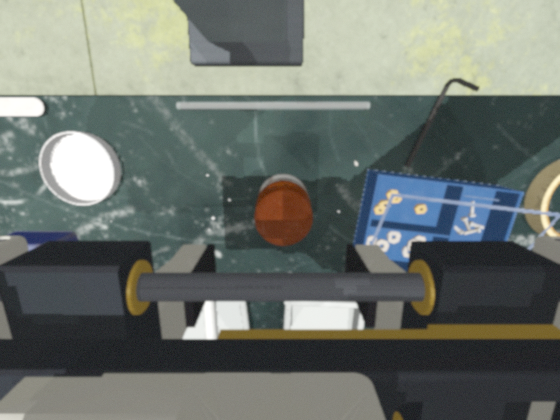

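The jar is centred at (284,213) and the blue parts box starts at u≈365. I'll open to only 66 mm to stay clear of it.

```bash
python3 - <<'E'
from h import *
pick(430,108,34,66,25,130)
x,y=tray(*JT,-39); go(480,120,130,300); go(x,y,130,300); go(x,y,75,200); go(x,y,37.8,60); st('placed')
bot.move_gripper(62); st('rel'); go(x,y,170,200); bot.pause(.2);st(); save('w11','wrist')
bot.move_ptp([420,-300,250],Q); save('t11','top'); save('s11','scene'); st()
a=cv2.imread('pics/t11.png'); cv2.imwrite('pics/c11.png',cv2.resize(a[140:300,130:300],None,fx=3.7,fy=3.7,interpolation=cv2.INTER_CUBIC))
a=cv2.imread('pics/s11.png'); cv2.imwrite('pics/c12.png',cv2.resize(a[110:280,150:330],None,fx=3.5,fy=3.5,interpolation=cv2.INTER_CUBIC))
E
```

```text
down t43.7 [430.876 108.564  35.25 ] w66.3 [0.115 0.181 0.51 ]
grip t44.1 [430.479 108.372  34.664] w47.3 [-1.515  0.989  7.874]
up t44.8 [429.301 107.662 129.152] w47.3 [-0.164 -0.374 -1.38 ]
placed t46.8 [575.571 151.209  37.696] w47.3 [-3.366 -0.78   4.669]
rel t47.3 [576.052 151.598  37.684] w61.7 [-0.204  0.253 -0.121]
 t48.3 [575.426 151.254 168.467] w62.2 [ 0.113 -0.747  0.13 ]
 t50.2 [ 420.555 -299.351  249.711] w61.9 [-0.09   0.294  0.059]
```

View pics/w11.png

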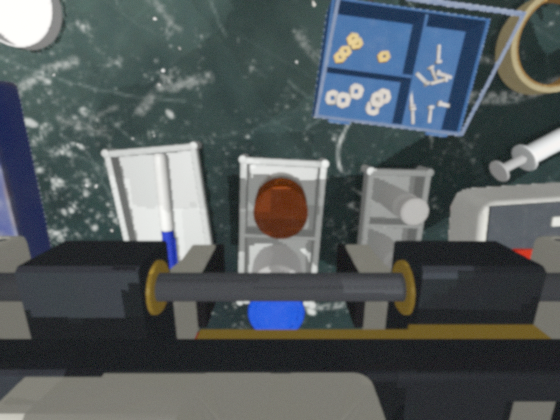

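View pics/c11.png

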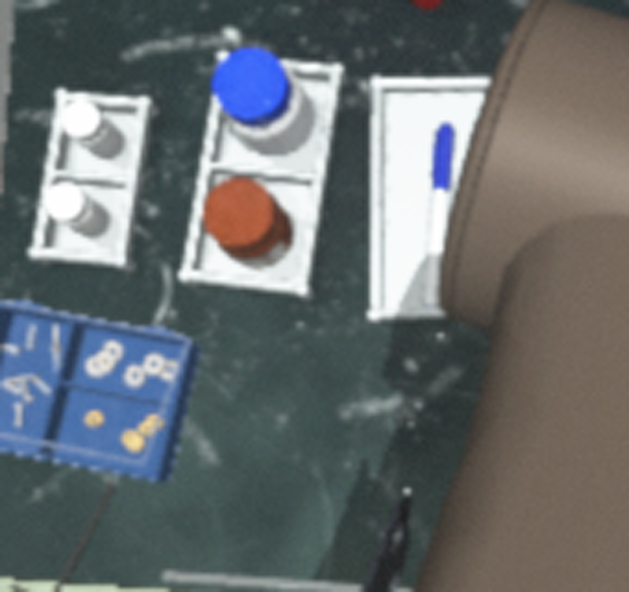

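View pics/c12.png

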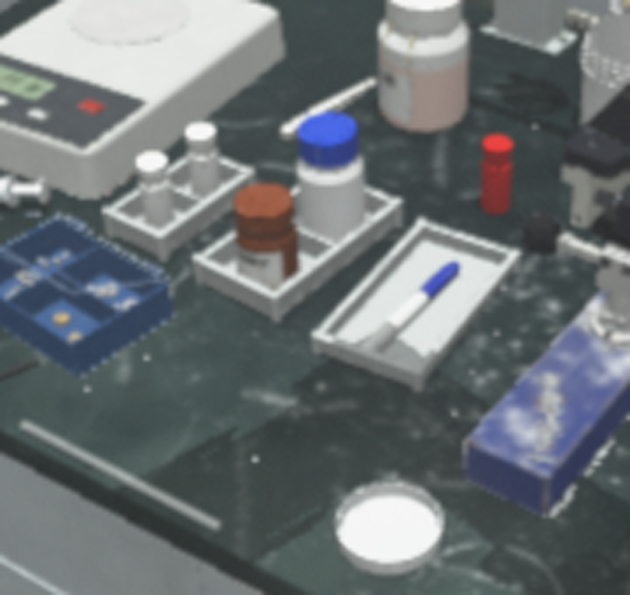

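The vials, jar and bottle all stand upright in their bays, and the lid has not moved. The marker's tail is right at the near wall at wrist px (160,155), and there was 5.6 N of contact in x while lowering. I'll look closer to see whether it really lies on the floor.

```bash
python3 - <<'E'
from h import *
go(420,0,250,400); go(585,27,170,300) if False else go(575,20,150,300); bot.pause(.3); st(); im=save('w12','wrist')
cv2.imwrite('pics/w12c.png',cv2.resize(im[100:260,180:400],None,fx=3.5,fy=3.5,interpolation=cv2.INTER_CUBIC))
E
```

```text
t52.2 [574.853  20.023 151.217] w61.7 [-1.053 -1.539 -0.545]
```

View pics/w12c.png

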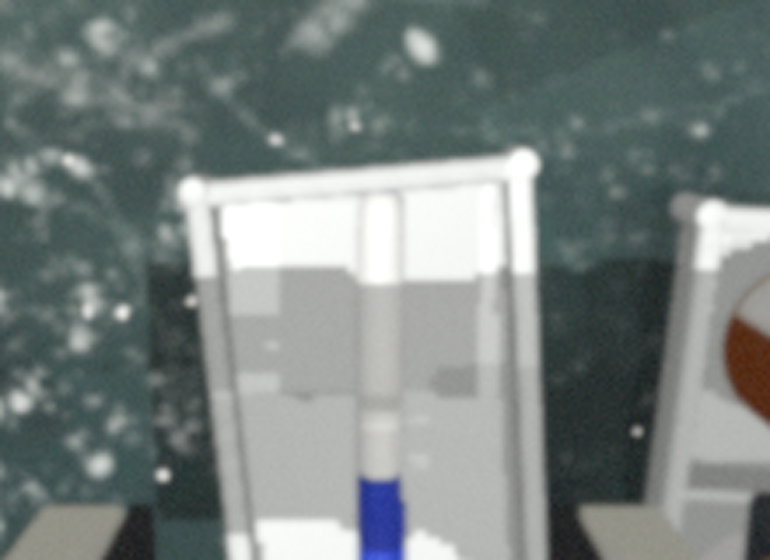

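The tail lies just inside the near wall, so the marker may be touching it. There is plenty of time, so I'll regrip it near the tail and slide it 10 mm inward so it lies free on the floor.

```bash
python3 - <<'E'
from h import *
bot.move_gripper(23); go(546,27.5,60,200); go(546,27.5,25,100); go(546,27.5,7,40); st('low')
bot.move_gripper(0,10); st('grip'); go(557,27.5,7.5,40); st('slid'); bot.move_gripper(23); st('rel')
go(557,27.5,100,100); go(560,20,150,200); bot.pause(.3); st(); im=save('w13','wrist')
cv2.imwrite('pics/w13c.png',cv2.resize(im[100:260,180:400],None,fx=3.5,fy=3.5,interpolation=cv2.INTER_CUBIC))
go(420,60,250,400); bot.move_joints([1.5,0,-.6,0,-.95,0]); save('t13','top'); save('s13','scene'); st()
a=cv2.imread('pics/t13.png'); cv2.imwrite('pics/c13.png',cv2.resize(a[140:300,130:310],None,fx=3.7,fy=3.7,interpolation=cv2.INTER_CUBIC))
a=cv2.imread('pics/s13.png'); cv2.imwrite('pics/c14.png',cv2.resize(a[110:280,150:330],None,fx=3.5,fy=3.5,interpolation=cv2.INTER_CUBIC))
E
```

```text
low t54.9 [545.911  27.447   6.817] w22.9 [-0.515  0.377  0.336]
grip t55.2 [546.152  27.559   7.173] w13.1 [-0.022  0.315  0.605]
slid t55.6 [557.189  27.453   7.321] w13.0 [ 0.382  0.111 -0.784]
rel t56.1 [556.945  27.5     7.517] w22.9 [-0.635 -0.26   0.508]
 t57.9 [559.51   19.929 149.091] w22.8 [0.147 0.178 0.248]
 t60.5 [219.384 375.746 160.608] w22.9 [-0.801  0.031 -0.597]
```

View pics/w13c.png

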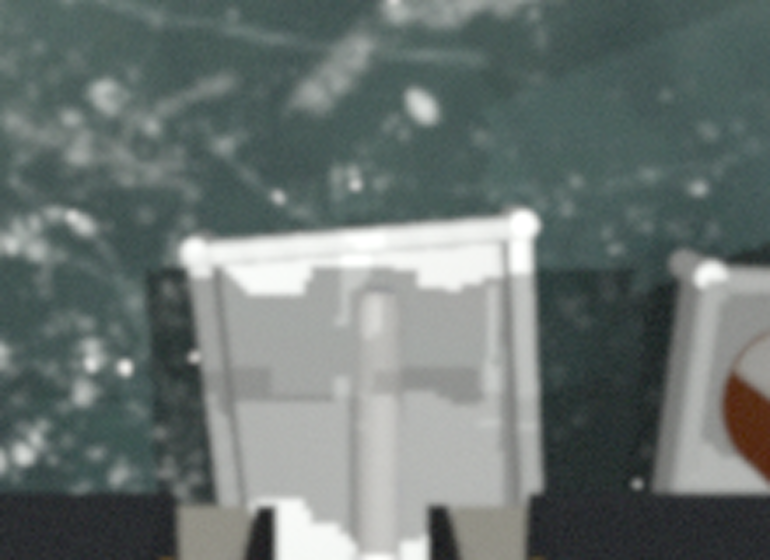

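View pics/c13.png

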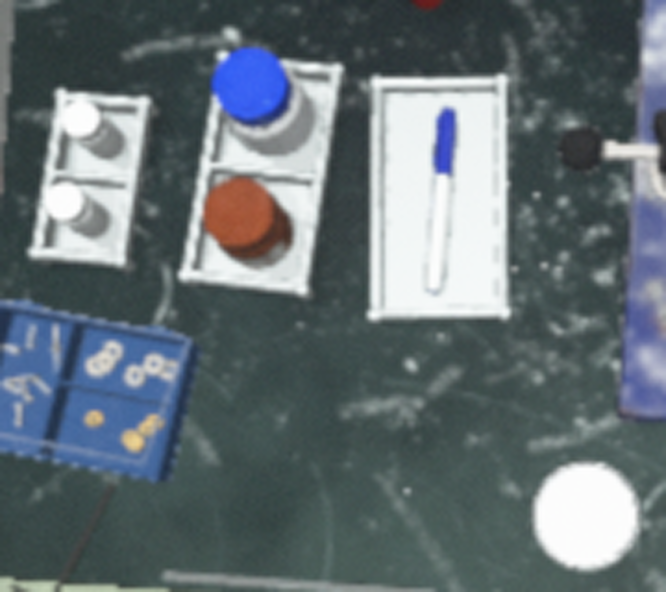

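View pics/c14.png

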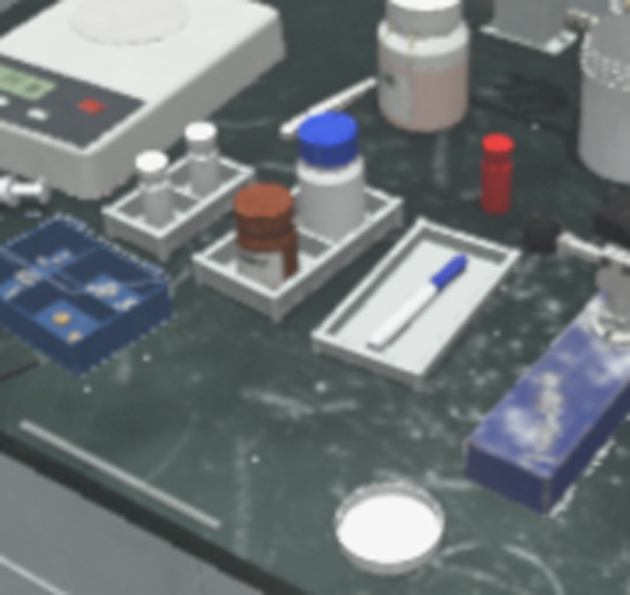

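The marker now lies free on the pen tray floor. I'll check the positions in the tray frames, then hand in.

```bash
python3 - <<'E'
from h import *
f=lambda x,y:((x+.5)/3.7-.5+130,(y+.5)/3.7-.5+140)
# trays as seen by top cam (same camera bias)
VT=((604.4,265.1),-0.022); JT=((616.0,148.1),-0.046); PT=((609.0,27.2),0.078)
def loc(T,p): d=np.array(p[:2])-T[0]; c,s=np.cos(T[1]),np.sin(T[1]); return c*d[0]+s*d[1],-s*d[0]+c*d[1]
for n,T,uv,z in(("v far",VT,(81,119),70),("v near",VT,(66,201),70),("jar",JT,(241,214),79),("bottle",JT,(251,84),102)):
    print(n,np.array(loc(T,px2w("top",f(*uv),z))))
a,b=px2w("top",f(448,108),10),px2w("top",f(433,292),10); print("marker",np.array(loc(PT,(a+b)/2)),np.linalg.norm(a-b))
print("lid",px2w("top",f(585,516),16))
E
```

```text
v far [27.825 -2.087]
v near [-28.017  -0.82 ]
jar [-42.264  -2.236]
bottle [38.372 -0.769]
marker [-1.007 -0.03 ] 130.7573340493086
lid [399.292 -86.83   16.   ]
```

```bash
python3 -c "
from h import *
bot.close_job(); st()"
```

```text
the job is handed in; nothing more can be done
the job is handed in; nothing more can be done
```

All five things are sorted into their trays, and I handed the job in at about 61 s of the 131 s allowed. No verdict is reported, so these results rest on my own last camera checks.

| Thing | Target | Last measured position in the tray (x, y) |
|---|---|---|
| Left vial | Far small bay (+27, 0) | +28, −2 mm, upright |
| Right vial | Near small bay (−27, 0) | −28, −1 mm, upright |
| Bottle | Far large bay (+38, 0) | +38, −1 mm, upright |
| Jar | Near large bay (−38, 0) | −42, −2 mm, upright |
| Marker | Middle of the pen tray (0, 0) | −1, 0 mm, flat |

The lid moved less than 1 mm between the first and last pictures. I left the red look-alike vials alone, and the arm was parked clear of everything.

- **Marker mended:** on the first placing I aimed the marker about 1.5 mm too close to the near wall, and its tail touched it with about 6 N. I regripped it and slid it 11 mm inward, and it then lay free on the floor.
- **Camera disagreement:** the wrist and top cameras differed by about 2–3 mm on where the trays are. That is about the stated calibration error and well inside the tolerances.

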